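Fit the nested lids to a stone tumbler barrel and hold its outer lid clear

ROBOT

A 7-joint arm with a two-finger parallel gripper is mounted at the origin on the work surface. World frame = base frame: x ahead of the robot, y to its left, z up, the work surface at z = 0. Lengths are in m, angles in degrees, forces in N, time in s.
With the tool pointing down it reaches from about 0.425 to 0.925 m from the base axis. Payload 6.8 kg.
Tool frame: the origin (TCP) lies at the very end of the fingers, on their centre line; the grasp point (between the pads) lies tcp_to_grasp behind it (tcp_to_grasp is the distance from the TCP to the grasp point, in m); z points along the fingers, y is the line along which they close (so a half turn about z gives the same grasp; the last joint's range is limited). The gripper opens to 88 mm and grips with 3 to 60 N. Pads are 20 mm wide; open, the fingers measure 115 mm over their backs; the gripper's body (75 mm by 178 mm) begins 61 mm behind the grasp point.
Start: joints at [-79.933, 27.33, 1.283, 89.118, -0.659, 63.558, -4.761], TCP at [0.189, 0.648, 0.223] pointing down, gripper open.
Joint ranges: [-169.35, 169.35], [-19.33, 120.38], [-80.79, 83.38], [13.8, 139.57], [-78.32, 258.32], [9.67, 109.79], [-169.56, 169.56]. Speed limits (degrees/s): [136.94, 136.94, 180, 180, 180, 180, 180].

INTERFACE

Orientations are given as a 3x3 rotation matrix whose columns are the frame's x, y, z axes.
In Python, from workcell import * gives the robot as it stands.
- The arm moves only by the tool servo_tool, never from a script. Its argument "rows" is text: rows parted by semicolons, each of 5 numbers parted by spaces: the finger opening in cm, from 0 to 8.78, then the shift along the tool's x, y, z in cm, then the turn about the tool's z in rad. In form: grip x y z twist; .... A call has 1 to 8 rows; each row is the pose to reach, as a shift and turn from the pose commanded when the call began, along the tool's axes at that moment; what a row does not reach only later rows make up. A row lasts 1/10 s, in which the tool goes at most 50 mm and 8.59 degrees, less where a joint would pass 70% of its speed; a pose out of reach is approached as far as the arm can. A call with a gripper value outside its range is refused whole. The fingers move at their own pace and stop on an object; "squeeze" is the grip in N (left out, the last holds). Time passes only in rows, so rows that repeat a pose let the fingers close. It gives the time, the measured TCP pose, the force, the opening and the grip force at its end, in the units of the state.
- get_state(): the state, without advancing time (a new reading comes with each control period).
- capture(name): name is "side" or "top"; returns a dict with "color" (420x560x3 uint8, red, green, blue), "range_z" (420x560 float32, m along the optical axis (not along the pixel's ray), 0 where there is no reading), "intrinsics" (3x3 intrinsics, pixels), "R" (3x3) and "t" (3): a world point X has camera coordinates R X + t. Camera axes: x right, y down, z forward; pixel columns grow to the right and rows downward; lengths in m; the calibration is good to about 2 mm. A picture is of the moment at which its call begins.
- finish_job(): hands the job in; it is judged then, once.
Trained networks look in a picture, given as the dict that the camera call returned (one of the last four; its "shot" number tells which), for a name from the list of things; names that differ only in an ending like _2 or _b are one class to them, and where a whole thing is asked for, a point or a joint stands for the part that bears it (a point fixed in the world has none). Each returns a list of dicts, best first, with "p" (0 to 1); they miss things now and then, are a little off and sometimes report something else, mostly with a low value. They report only what shows in the picture. A call takes as long as a camera call. They do not tell look-alikes from the thing itself.
- find_in(picture, target): "point" ([x, y, z] in m, in the coordinates of the camera as it stood for that picture, good to about 4 mm: the middle of the surface that is visible of it).
- regions_of(picture, target): "region" (420x560 bool, what is visible of it).
The state is a dict: "t": time; "joints": joint angles; "qvel": joint speeds; "joint_torque": joint torques, N m; "eef_pos": TCP position; "tool_rot": TCP orientation; "contact_force": force on the tool from outside, world axes, zero at the start; "ft_torque": the same for the moment, N m; "grip_width": opening from 0.0 (shut) to 1.0 (fully open); "gripper_force": force on a finger pad.
Only numpy, scipy, OpenCV 4.12 (cv2) and the standard library are available. Lean on these libraries where they do the work, as an engineer would, in place of code of your own. Each camera call takes 0.05 s, during which the arm holds its last target. There are 200 camera calls.

TASK

Carry the nested pair of lids, by the inner lid's stud, to the open tumbler barrel, lower it gently until the inner lid is fully home on the rim, and let go. Then take the outer lid by its collar and lift it alone, straight up, until it is wholly clear above the stud; finish while still holding it there, level and still over the barrel, with the inner lid left seated and undisturbed. Do not part the lids before the inner one is home, and leave the jar, stone slab and bowl where they are.

Things in the scene. Friction and masses are not known exactly. Their poses are not given: they have to be found in the camera images.
- barrel: Open round black rubber barrel, upright and fixed to the bench: outer diameter 100 mm, inner diameter 88 mm, rim 100 mm above the bench, standing in a grey round foot 124 mm across and 14 mm high; stones inside, reaching no higher than 50 mm above the bench. Origin: on its axis at bench level; z up. Its place on the bench varies.
- barrel_rim (a point): Centre of the barrel's mouth, level with the top of the rim (100 mm above the barrel's origin).
- inner_lid: Loose grey inner lid, about 0.24 kg: plug 80 mm across, 12 mm deep; above it a flange 100 across, 5 thick; on its axis an upright round steel stud 16 across. Origin: centre of the plug's underside, z up. Starts on the bench, standing on its plug under the outer lid. Home, the plug hangs in the barrel's mouth (4 mm free all round), the flange on the rim: origin 88 mm above the bench.
- stud_top (a point): Centre of the top of the inner lid's stud, 75 mm above the inner lid's origin. Nested, the stud stands 26 mm out of the outer lid's collar. Lifting by the stud brings both lids. Home on the barrel it is 63 mm above the rim.
- outer_lid: Loose aluminium outer lid, about 0.22 kg: cap 116 mm across, skirt 18 high (108 inside), 4 mm top plate; on it a round collar 50 across, 28 high, with a 28 mm hole right through for the stud. Origin: centre of the skirt's lower edge, z up. Nested, the plate lies loose on the flange, origin 3 mm above the inner lid's; on the barrel its skirt hangs 9 mm below the rim, 4 mm free all round.
- collar_top (a point): Centre of the collar's top edge: 46 mm above the outer lid's origin, 28 mm above the top of its plate. Lifting by the collar takes the outer lid alone.
- grit_jar: Bystander: closed jar, 60 mm across and 85 mm high, loose. Origin: centre of its underside.
- slab: Bystander: flat brown stone with round ends, 90 x 50 x 10 mm, loose. Origin: centre of its underside.
- rinse_bowl: Bystander: white bowl 100 mm across and 45 mm high, loose. Origin: centre of its underside.
Mind the look-alikes: they are no part of the job. Leave any pink look-alike of the inner_lid alone.

How it is judged:
By the outcome, as a careful person would: the job done as asked, in the order asked, and still so for the second after the job is handed in, while the arm keeps its last pose, push and grip.
It also fails if it takes over 46 s, if anything falls off the work surface, if the arm or the gripper's body presses on something with over 40 N, if the wrist force passes 120 N, or if a joint passes its speed limit or range.

## Working session

There is one attempt and no reset: what is moved stays moved. The work goes in short steps, Python scripts to look and compute and a tool call to move; the robot and the scene stay as the last step left them, time stands still between calls to the robot, and variables do not carry over. Pictures are saved under pics/ and viewed, at most 10 in all, crops included, and the job is handed in when it is done.

Besides the shell and the picture viewer there is one more tool, called after "Emit:" as name(argument=value, ...), one argument or row to a line, values as JSON. servo_tool: Moves the arm, as the interface text tells. Its arguments: {"type":"object","properties":{"rows":{"type":"string"},"squeeze":{"type":"number"}},"required":["rows"]}

```bash
ls; mkdir -p pics
cat > h.py <<'E'
from workcell import *
import numpy as np, cv2
def world(c,p): return c["R"].T@(np.asarray(p)-c["t"])
def cloud(c):
    z=c["range_z"]; K=c["intrinsics"]; v,u=np.mgrid[:z.shape[0],:z.shape[1]]
    P=np.stack([(u-K[0,2])/K[0,0]*z,(v-K[1,2])/K[1,1]*z,z],-1)
    return (P-c["t"])@c["R"]
E
python3 - <<'E'
from h import *
s=get_state(); print({k:np.round(v,3).tolist() for k,v in s.items()})
try: print(tcp_to_grasp)
except Exception as e: print(e)
for n in("side","top"):
    c=capture(n); cv2.imwrite(f"pics/{n}0.png",c["color"][:,:,::-1])
    print(n,"cam at",world(c,[0,0,0]).round(3))
    W=cloud(c)
    for o in["barrel","inner_lid","stud_top","outer_lid","collar_top","grit_jar","slab","rinse_bowl"]:
        for d in find_in(c,o)[:3]:
            q=d["point"]; k=c["intrinsics"]@np.array(q); print(o,round(d["p"],2),world(c,q).round(3),(k[:2]/k[2]).round())
E
```

```text
pics
{'t': 0.0, 'joints': [-79.933, 27.376, 1.28, 89.177, -0.659, 63.558, -4.764], 'qvel': [-0.076, 0.095, 0.014, 0.075, -0.092, 0.009, 0.043], 'joint_torque': [-0.0, -58.286, 1.534, -27.261, -0.054, 0.017, 0.0], 'eef_pos': [0.189, 0.647, 0.222], 'tool_rot': [[-0.96, 0.28, -0.0], [0.28, 0.96, -0.002], [-0.0, -0.002, -1.0]], 'contact_force': [0.826, 0.09, 0.229], 'ft_torque': [-0.031, 0.019, 0.028], 'gripper_force': 0.0, 'grip_width': 1.001}
0.0187
side cam at [ 0.444 -0.581  0.75 ]
barrel 0.59 [ 0.587 -0.007  0.052] [252. 201.]
barrel 0.57 [0.732 0.027 0.01 ] [306. 186.]
inner_lid 0.68 [ 0.525 -0.382  0.018] [283. 381.]
stud_top 0.89 [ 0.522 -0.383  0.016] [282. 382.]
outer_lid 0.73 [ 0.505 -0.223  0.017] [246. 304.]
grit_jar 0.65 [0.547 0.171 0.059] [215. 150.]
slab 0.82 [0.73  0.028 0.008] [305. 187.]
rinse_bowl 0.56 [0.742 0.199 0.027] [286. 135.]
top cam at [ 0.547 -0.055  0.928]
inner_lid 0.91 [ 0.525 -0.377  0.021] [418. 252.]
stud_top 0.73 [ 0.527 -0.373  0.022] [416. 250.]
stud_top 0.6 [ 0.513 -0.206  0.055] [340. 257.]
outer_lid 0.91 [ 0.515 -0.201  0.022] [335. 255.]
collar_top 0.78 [ 0.514 -0.205  0.021] [337. 255.]
slab 0.6 [0.733 0.037 0.007] [225. 152.]
```

View pics/side0.png

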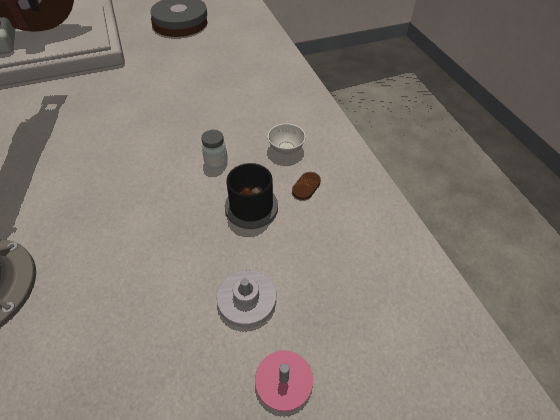

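View pics/top0.png

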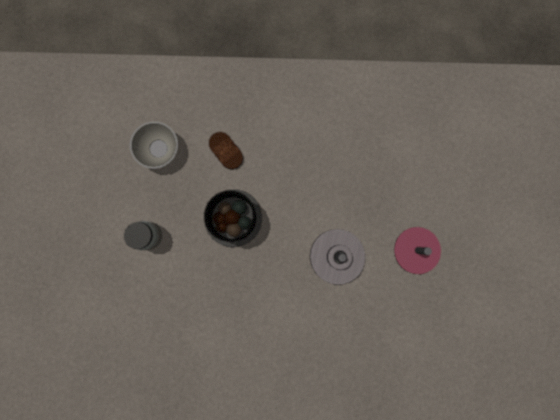

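The candidates are the nested pair at side (246,295) / top (338,256), grey with a collar and stud, and the pink look-alike at side (284,380) / top (418,250). The pair is the one that fits the description. The barrel is at side (250,192) / top (232,217). Next I'll confirm in a crop and measure.

Run:
```python
from h import *
def circ(p):
    A=np.c_[2*p[:,:2],np.ones(len(p))]; b=(p[:,:2]**2).sum(1); m=np.ones(len(p),bool)
    for _ in range(6):
        x=np.linalg.lstsq(A[m],b[m],rcond=None)[0]; r=np.sqrt(x[2]+x[0]**2+x[1]**2)
        e=abs(np.hypot(p[:,0]-x[0],p[:,1]-x[1])-r); m=e<max(2*np.median(e),.002)
    return x[:2].round(4),round(2*r,4),m.sum()
for n in("top","side"):
    c=capture(n); W=cloud(c).reshape(-1,3); 
    W=W[c["range_z"].ravel()>0]
    def sel(x,y,r,a,b): return W[(np.hypot(W[:,0]-x,W[:,1]-y)<r)&(W[:,2]>a)&(W[:,2]<b)]
    r=sel(.59,.015,.08,.093,.108); print(n,"rim",circ(r),np.median(r[:,2]))
    for nm,a,b in(("plate",.014,.028),("collar",.042,.056),("stud",.066,.085)):
        q=sel(.513,-.206,.08,a,b)
        if len(q)>3: print(nm,len(q),np.median(q,0).round(4),q.min(0).round(3),q.max(0).round(3),circ(q))
    bench=sel(.5,-.1,.05,-.02,.012); print("bench",np.median(bench[:,2]))
    # contours of lid silhouette plate via mask
    q=sel(.513,-.206,.085,.010,.2); h=cv2.minEnclosingCircle(q[:,:2].astype(np.float32)); print("encl",h)
    q=sel(.59,.015,.085,.085,.2); print("encl rim",cv2.minEnclosingCircle(q[:,:2].astype(np.float32)))
    if n=="top": crop=c["color"][190:320,270:460,::-1]; cv2.imwrite("pics/crop1.png",cv2.resize(crop,None,fx=4,fy=4,interpolation=cv2.INTER_CUBIC))
```

```text
top rim (array([0.5908, 0.0151]), np.float64(0.0932), np.int64(491)) 0.1004585933165789
plate 1938 [ 0.5136 -0.2049  0.0219] [ 0.456 -0.264  0.015] [ 0.57  -0.15   0.028] (array([ 0.513 , -0.2069]), np.float64(0.0938), np.int64(1635))
collar 342 [ 0.5129 -0.2064  0.0495] [ 0.49  -0.232  0.042] [ 0.536 -0.182  0.054] (array([ 0.513 , -0.2067]), np.float64(0.0408), np.int64(312))
stud 54 [ 0.513  -0.2059  0.0757] [ 0.505 -0.214  0.067] [ 0.521 -0.199  0.078] (array([ 0.5129, -0.2066]), np.float64(0.0125), np.int64(43))
bench 0.0008161606898611508
encl ((0.5128660798072815, -0.20736418664455414), 0.058184798806905746)
encl rim ((0.5911825299263, 0.0153886703774333), 0.05005612224340439)
side rim (array([0.5879, 0.0127]), np.float64(0.0938), np.int64(321)) 0.09843798700606834
plate 2006 [ 0.5069 -0.2201  0.0205] [ 0.453 -0.266  0.014] [ 0.569 -0.149  0.028] (array([ 0.5105, -0.2083]), np.float64(0.0963), np.int64(1631))
collar 378 [ 0.5085 -0.2133  0.0481] [ 0.486 -0.233  0.042] [ 0.535 -0.182  0.056] (array([ 0.5108, -0.2084]), np.float64(0.0424), np.int64(305))
stud 64 [ 0.5104 -0.2097  0.0739] [ 0.503 -0.216  0.066] [ 0.518 -0.199  0.077] (array([ 0.5106, -0.2087]), np.float64(0.0125), np.int64(48))
bench -0.0003987763709333819
encl ((0.5101090669631958, -0.20757080614566803), 0.058695148676633835)
encl rim ((0.5887362957000732, 0.014609192498028278), 0.051082905381917953)
```

View pics/crop1.png

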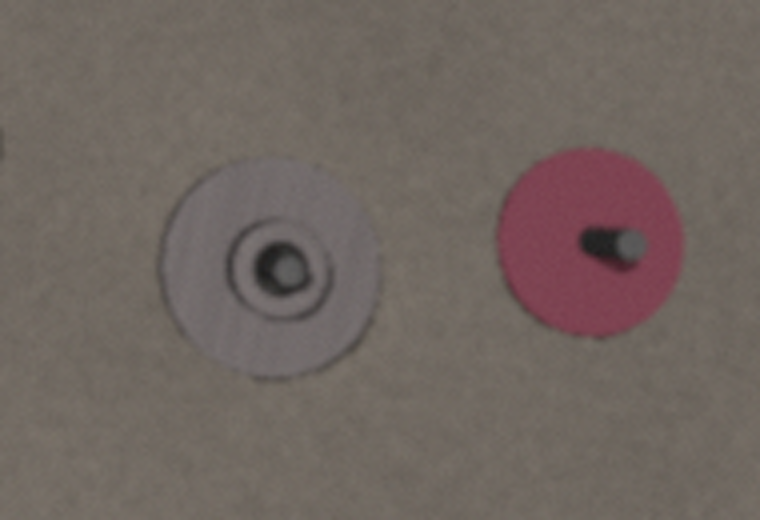

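The crop confirms it: the grey pair is on the left (collar about (280,268), stud (288,268)) and the pink bare lid is on the right. The pair is at about (0.512,-0.2075) and the barrel at (0.590,0.014), and the heights match. Moving to the pair via a waypoint.

Emit:
servo_tool(
  rows="6 -35.7 -25.7 0 0;6 -35.7 -25.7 0 0;6 -35.7 -25.7 0 0;6 -35.7 -25.7 0 0;6 -35.7 -25.7 0 0;6 -35.7 -25.7 0 0;6 -35.7 -25.7 0 0;6 -35.7 -25.7 0 0",
)

```text
t: 1.8
eef_pos: [0.4363, 0.3311, 0.223]
tool_rot: [[-0.96, 0.28, 0.001], [0.28, 0.96, 0.001], [-0.0, 0.001, -1.0]]
contact_force: [0.1, 0.2, -0.1]
grip_width: 0.682
gripper_force: 0.0
```

Emit:
servo_tool(
  rows="6 -22.4 -49.6 0 0;6 -22.4 -49.6 0 0;6 -22.4 -49.6 0 0;6 -22.4 -49.6 0 0;6 -22.4 -49.6 0 0;6 -22.4 -49.6 0 0;6 -22.4 -49.6 0 0;6 -22.4 -49.6 0 0",
)

```text
t: 2.6
eef_pos: [0.4913, -0.0653, 0.2231]
tool_rot: [[-0.96, 0.28, 0.001], [0.28, 0.96, 0.0], [-0.001, 0.001, -1.0]]
contact_force: [0.9, -0.2, 0.5]
grip_width: 0.684
gripper_force: 0.0
```

Emit:
servo_tool(
  rows="6 -6 -13.1 0 0;6 -6 -13.1 0 0;6 -6 -13.1 4 0;6 -6 -13.1 8 0;6 -6 -13.1 12 0;6 -6 -13.1 12 0;6 -6 -13.1 12 0",
)

```text
t: 3.3
eef_pos: [0.5121, -0.2059, 0.1031]
tool_rot: [[-0.96, 0.28, -0.001], [0.28, 0.96, 0.0], [0.001, -0.0, -1.0]]
contact_force: [-0.1, 0.1, 0.4]
grip_width: 0.682
gripper_force: 0.0
```

Run:
```python
from h import *
s=get_state(); print(s["eef_pos"],s["t"],np.round(s["joints"],1))
c=capture("side"); cv2.imwrite("pics/side1.png",cv2.resize(c["color"][200:350,150:350,::-1],None,fx=4,fy=4,interpolation=cv2.INTER_CUBIC))
# predicted pixel of TCP
p=c["R"]@np.array(s["eef_pos"])+c["t"]; k=c["intrinsics"]@p; print("tcp px in crop",(k[:2]/k[2]-[150,200])*4)
```

```text
[ 0.51214938 -0.20585645  0.10313665] 3.3 [ -4.   26.   24.8 113.4 -15.4  43.8 103.5]
tcp px in crop [375.44708198 290.05370579]
```

View pics/side1.png

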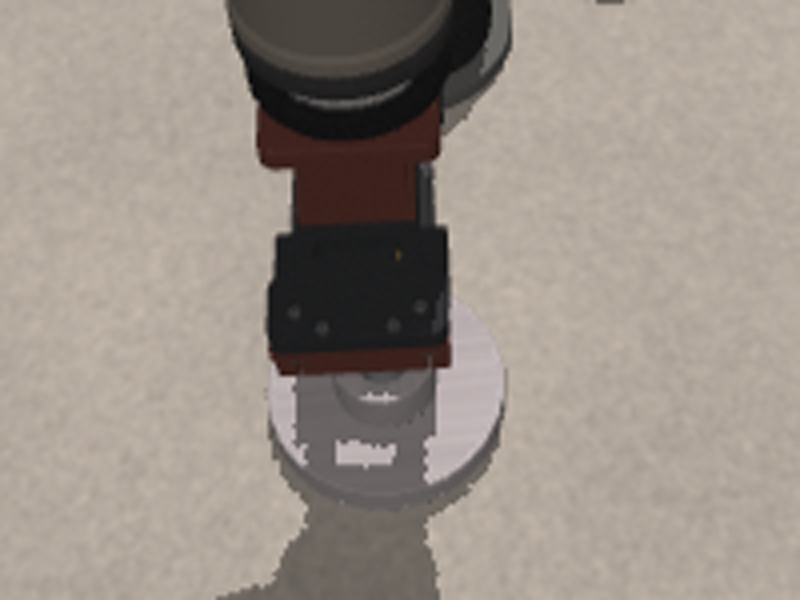

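The view shows the gripper over the pair, with the collar centred at about (380,385) and the predicted TCP at x≈375, so it is aligned. I'll lower and grip the stud above the collar.

Emit:
servo_tool(
  rows="6 0 -0.1 2 0;6 0 -0.1 4 0;6 0 -0.1 5 0;1 0 -0.1 5 0;1 0 -0.1 5 0;1 0 -0.1 5 0;1 0 -0.1 5 0;1 0 -0.1 5 0",
  squeeze=40,
)

```text
t: 4.15
eef_pos: [0.5121, -0.2069, 0.0532]
tool_rot: [[-0.96, 0.28, 0.001], [0.28, 0.96, -0.0], [-0.001, 0.0, -1.0]]
contact_force: [-0.4, -0.9, -0.9]
grip_width: 0.271
gripper_force: 0.0
```

Emit:
servo_tool(
  rows="1 0 0 0 0;1 0 0 0 0;1 0 0 0 0;1 0 0 0 0",
)

```text
t: 4.55
eef_pos: [0.512, -0.2065, 0.0528]
tool_rot: [[-0.96, 0.28, 0.0], [0.28, 0.96, 0.0], [-0.0, 0.0, -1.0]]
contact_force: [0.2, 1.5, 3.3]
grip_width: 0.171
gripper_force: 40.0
```

Emit:
servo_tool(
  rows="1 0 0 -0.5 0;1 0 0 -1.5 0;1 0 0 -3 0;1 0 0 -5 0;1 0 0 -8 0;1 0 0 -11 0;1 0 0 -14 0;1 0 0 -15 0",
)

```text
t: 5.35
eef_pos: [0.5131, -0.2079, 0.2064]
tool_rot: [[-0.96, 0.281, 0.005], [0.281, 0.96, -0.001], [-0.006, 0.0, -1.0]]
contact_force: [0.2, -0.4, -4.3]
grip_width: 0.17
gripper_force: 40.0
```

Run:
```python
from h import *
s=get_state(); print(s["eef_pos"],s["t"],s["contact_force"],s["ft_torque"])
c=capture("side"); cv2.imwrite("pics/side2.png",cv2.resize(c["color"][150:350,130:400,::-1],None,fx=2.8,fy=2.8,interpolation=cv2.INTER_CUBIC))
```

```text
[ 0.51309093 -0.20788396  0.20642105] 5.35 [ 0.22410098 -0.36154384 -4.33557965] [-0.04974686 -0.076325   -0.02715046]
```

View pics/side2.png

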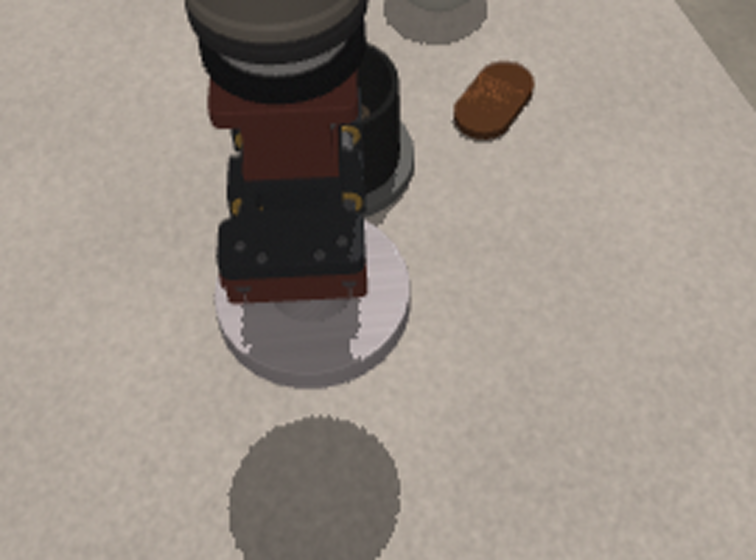

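The view shows both lids lifted together and clear of the bench (plate about (313,300)). The measured force is 4.3 N, which matches the weight of both. Carrying to the barrel.

Emit:
servo_tool(
  rows="1 -0.1 1.4 0 0;1 -0.3 5 0 0;1 -0.5 9.4 0 0;1 -0.8 14 0 0;1 -1 18.5 0 0;1 -1.2 21.5 0 0;1 -1.25 23 0 0;1 -1.25 23.4 0 0",
)

```text
t: 6.2
eef_pos: [0.5886, 0.0171, 0.2008]
tool_rot: [[-0.961, 0.276, -0.003], [0.276, 0.961, -0.0], [0.003, -0.001, -1.0]]
contact_force: [0.1, -0.8, -4.4]
grip_width: 0.176
gripper_force: 40.0
```

Emit:
servo_tool(
  rows="1 0 0 1 0;1 0 0 2 0;1 0 0 2.5 0;1 0 0 2.5 0",
)

```text
t: 6.6
eef_pos: [0.5882, 0.0128, 0.1763]
tool_rot: [[-0.959, 0.282, -0.002], [0.282, 0.959, -0.001], [0.002, -0.001, -1.0]]
contact_force: [-0.0, -0.0, -4.8]
grip_width: 0.172
gripper_force: 40.0
```

Run:
```python
from h import *
s=get_state(); print(s["eef_pos"],s["t"],s["contact_force"])
for n in("side","top"):
    c=capture(n); 
    W=cloud(c); ok=c["range_z"]>0
    m=ok&(np.hypot(W[...,0]-.589,W[...,1]-.014)<.068)&(W[...,2]>.13)&(W[...,2]<.16)
    L=W[m]; print(n,len(L))
    if len(L)>100:
        e=cv2.minEnclosingCircle(L[:,:2].astype(np.float32)); print("encl",np.round(e[0],4),round(e[1],4))
        z=np.median(L[:,2]); P=L[abs(L[:,2]-z)<.008]
        for _ in range(3):
            A=np.c_[P[:,:2]-[.59,.015],np.ones(len(P))]; x=np.linalg.lstsq(A,P[:,2],rcond=None)[0]; P=P[abs(A@x-P[:,2])<.003]
        print("plane",x.round(4),len(P))
        e=cv2.minEnclosingCircle(P[:,:2].astype(np.float32)); print("plate encl",np.round(e[0],4),round(e[1],4), P.min(0).round(4),P.max(0).round(4))
    if n=="side": cv2.imwrite("pics/side3.png",cv2.resize(c["color"][100:300,130:400,::-1],None,fx=2.8,fy=2.8,interpolation=cv2.INTER_CUBIC))
```

```text
[0.58817482 0.01284301 0.17632074] 6.6 [-0.02619575 -0.03089484 -4.7994448 ]
side 1490
encl [0.5858 0.0105] 0.0591
plane [-0.0012  0.0044  0.1439] 1174
plate encl [0.5859 0.0111] 0.0588 [ 0.5278 -0.0468  0.1407] [0.6426 0.061  0.1469]
top 259
encl [ 0.5812 -0.0181] 0.0479
plane [0.0107 0.0245 0.147 ] 252
plate encl [ 0.5811 -0.0192] 0.0461 [ 0.5363 -0.0435  0.1427] [ 0.6258 -0.0082  0.1485]
```

View pics/side3.png

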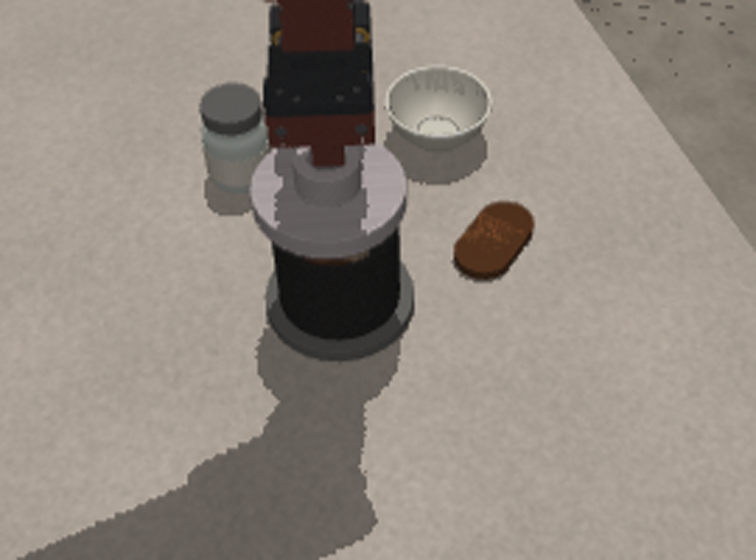

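The view shows the nested pair level above the barrel, with the plate centred at about (330,190) and the barrel at about (340,290). It looks 2–3 mm short in x and y. I'll nudge it and measure once more.

Emit:
servo_tool(
  rows="1 -0.1 0.25 0 0;1 -0.1 0.25 0 0;1 -0.1 0.25 0 0;1 -0.1 0.25 0 0",
)

```text
t: 7.1
eef_pos: [0.591, 0.0165, 0.1778]
tool_rot: [[-0.96, 0.28, 0.0], [0.28, 0.96, 0.0], [-0.0, 0.0, -1.0]]
contact_force: [-0.4, -0.2, -4.2]
grip_width: 0.169
gripper_force: 40.0
```

Run:
```python
from h import *
s=get_state(); print(s["eef_pos"],s["t"],s["contact_force"])
for i in range(3):
    c=capture("side"); print(get_state()["eef_pos"])
    W=cloud(c); ok=c["range_z"]>0
    D=np.hypot(W[...,0]-.588,W[...,1]-.0135)
    L=W[ok&(D<.068)&(abs(W[...,2]-.144)<.005)]; e=cv2.minEnclosingCircle(L[:,:2].astype(np.float32)); print("plate",np.round(e[0],4),round(e[1],4))
    C=W[ok&(D<.035)&(abs(W[...,2]-.172)<.005)]; print("collar",len(C), C.min(0),C.max(0))
    # collar side wall circle r=25
    from scipy.optimize import least_squares
    S=W[ok&(D<.033)&(W[...,2]>.150)&(W[...,2]<.166)]
    f=least_squares(lambda p:np.hypot(S[:,0]-p[0],S[:,1]-p[1])-.025,[.588,.0135],loss="soft_l1",f_scale=.001); print("wall",len(S),f.x.round(4))
    B=W[ok&(D<.06)&(W[...,2]>.03)&(W[...,2]<.09)]
    f=least_squares(lambda p:np.hypot(B[:,0]-p[0],B[:,1]-p[1])-.05,[.588,.0135],loss="soft_l1",f_scale=.001); print("barrel wall",len(B),f.x.round(4))
```

```text
[0.59104996 0.01652347 0.17780294] 7.1 [-0.37504052 -0.15025153 -4.22450191]
[0.59103083 0.01646796 0.17775656]
plate [0.5884 0.0149] 0.0585
collar 210 [ 0.56386116 -0.01063389  0.16703084] [0.61256691 0.03199416 0.17575233]
wall 143 [0.589 0.016]
barrel wall 886 [0.5888 0.0157]
[0.59100907 0.01646221 0.17773158]
plate [0.5881 0.0148] 0.0588
collar 215 [ 0.56364724 -0.00949579  0.16710111] [0.6123011  0.03212156 0.175335  ]
wall 141 [0.5888 0.0161]
barrel wall 888 [0.5888 0.0157]
[0.59100291 0.01644957 0.17772017]
plate [0.5883 0.0147] 0.059
collar 219 [ 0.56369202 -0.01107461  0.16703932] [0.61318928 0.03341783 0.17572406]
wall 138 [0.5887 0.016 ]
barrel wall 888 [0.5888 0.0156]
```

The lid is centred over the barrel within about 1 mm. Lowering.

Emit:
servo_tool(
  rows="1 0 0 0.8 0;1 0 0 1.6 0;1 0 0 2.1 0;1 0 0 2.4 0;1 0 0 2.6 0;1 0 0 2.8 0;1 0 0 3 0;1 0 0 3 0",
)

```text
t: 8.05
eef_pos: [0.5909, 0.0164, 0.1475]
tool_rot: [[-0.96, 0.28, -0.0], [0.28, 0.96, -0.0], [0.0, -0.0, -1.0]]
contact_force: [-0.3, 0.2, -4.7]
grip_width: 0.174
gripper_force: 40.0
```

No contact, so the plug has entered the barrel about 5 mm deep. Continuing slowly.

Emit:
servo_tool(
  rows="1 0 0 0.1 0;1 0 0 0.2 0;1 0 0 0.3 0;1 0 0 0.4 0;1 0 0 0.45 0;1 0 0 0.5 0;1 0 0 0.55 0;1 0 0 0.55 0",
)

```text
t: 8.85
eef_pos: [0.591, 0.0164, 0.1421]
tool_rot: [[-0.96, 0.28, -0.0], [0.28, 0.96, -0.0], [0.0, -0.0, -1.0]]
contact_force: [0.5, 0.5, -5.5]
grip_width: 0.171
gripper_force: 40.0
```

Emit:
servo_tool(
  rows="1 0 0 0.05 0;1 0 0 0.1 0;1 0 0 0.15 0;1 0 0 0.2 0;1 0 0 0.2 0",
)

```text
t: 9.35
eef_pos: [0.5911, 0.0165, 0.1408]
tool_rot: [[-0.96, 0.28, 0.0], [0.28, 0.96, 0.0], [-0.0, 0.0, -1.0]]
contact_force: [-3.3, 0.0, 4.3]
grip_width: 0.173
gripper_force: 40.0
```

```bash
cat >> h.py <<'E'
def plate(z0,c=None):
    c=c or capture("side"); W=cloud(c); ok=c["range_z"]>0
    D=np.hypot(W[...,0]-.589,W[...,1]-.015)
    P=W[ok&(D<.068)&(D>.03)&(abs(W[...,2]-z0)<.008)]
    for _ in range(3):
        A=np.c_[P[:,:2]-[.589,.015],np.ones(len(P))]; x=np.linalg.lstsq(A,P[:,2],rcond=None)[0]; P=P[abs(A@x-P[:,2])<.003]
    e=cv2.minEnclosingCircle(P[:,:2].astype(np.float32)); print("plate tilt,z",x.round(4),len(P),"centre",np.round(e[0],4),round(e[1],4)); return c
E
python3 - <<'E'
from h import *
plate(.109);plate(.109)
E
```

```text
plate tilt,z [-0.0016  0.0017  0.1084] 962 centre [0.5883 0.0146] 0.0582
plate tilt,z [0.0019 0.0071 0.1085] 968 centre [0.5883 0.015 ] 0.0588
```

The plate is level at 0.109, which is home. Releasing, then going straight down around the collar.

Emit:
servo_tool(
  rows="3 0 0 -0.1 0;5 0 0 -0.1 0;7 0 0 -0.1 0;8.7 0 0 -0.1 0;8.7 0 0 -0.1 0;8.7 0 0 -0.1 0;8.7 0 0 -0.1 0;8.7 0 0 -0.1 0",
  squeeze=25,
)

```text
t: 10.25
eef_pos: [0.591, 0.0164, 0.1411]
tool_rot: [[-0.96, 0.28, -0.0], [0.28, 0.96, 0.0], [0.0, 0.0, -1.0]]
contact_force: [0.4, -0.1, 0.7]
grip_width: 0.861
gripper_force: 0.0
```

Emit:
servo_tool(
  rows="8.7 0 0 -0.1 0;8.7 0 0 -0.1 0;8.7 0 0 -0.1 0;8.7 0 0 -0.1 0",
)

```text
t: 10.65
eef_pos: [0.591, 0.0164, 0.1421]
tool_rot: [[-0.96, 0.28, -0.0], [0.28, 0.96, 0.0], [0.0, 0.0, -1.0]]
contact_force: [-0.2, -0.3, 0.1]
grip_width: 0.992
gripper_force: 0.0
```

Run:
```python
from h import *
s=get_state(); print(s["eef_pos"],s["t"],s["contact_force"],s["grip_width"])
c=plate(.109); cv2.imwrite("pics/side4.png",cv2.resize(c["color"][100:300,130:400,::-1],None,fx=2.8,fy=2.8,interpolation=cv2.INTER_CUBIC))
W=cloud(c); ok=c["range_z"]>0; D=np.hypot(W[...,0]-.588,W[...,1]-.0135)
from scipy.optimize import least_squares
S=W[ok&(D<.033)&(W[...,2]>.115)&(W[...,2]<.131)]
f=least_squares(lambda p:np.hypot(S[:,0]-p[0],S[:,1]-p[1])-.025,[.588,.0135],loss="soft_l1",f_scale=.001); print("wall",len(S),f.x.round(4))
```

```text
[0.59098114 0.01642982 0.14213517] 10.65 [-0.16157988 -0.25787732  0.14806718] 0.9924700620440702
plate tilt,z [1.000e-04 6.000e-03 1.084e-01] 963 centre [0.588  0.0145] 0.0584
wall 63 [0.5888 0.0161]
```

View pics/side4.png

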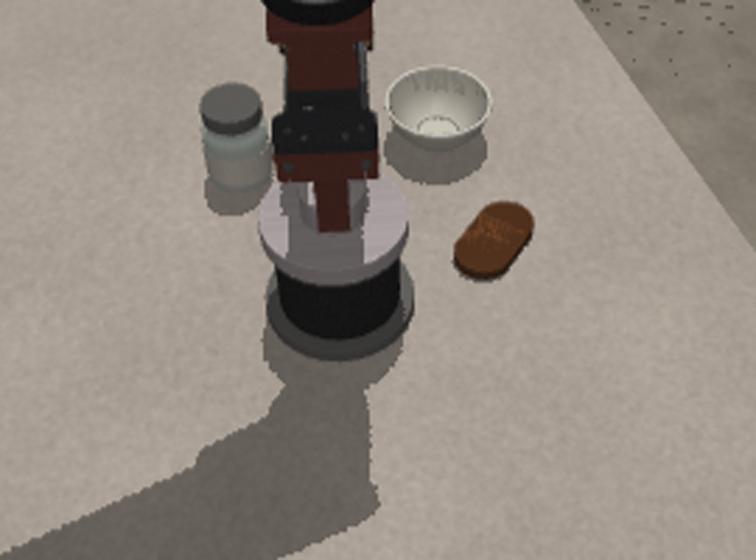

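The view shows the lid sitting level on the barrel (plate about (333,215)), with the fingers open and free. Lowering around the collar and closing.

Emit:
servo_tool(
  rows="8.7 0 0 0.5 0;8.7 0 0 1.3 0;8.7 0 0 2 0;8.7 0 0 2.4 0;8.7 0 0 2.6 0;8.7 0 0 2.6 0;6 0 0 2.6 0;6 0 0 2.6 0",
)

```text
t: 11.5
eef_pos: [0.5912, 0.0164, 0.1164]
tool_rot: [[-0.96, 0.28, 0.001], [0.28, 0.96, 0.0], [-0.0, 0.0, -1.0]]
contact_force: [0.5, -0.8, 0.2]
grip_width: 0.848
gripper_force: 0.0
```

Emit:
servo_tool(
  rows="5.4 0 0 0 0;5.4 0 0 0 0;5 0 0 0 0;4.6 0 0 0 0;4.2 0 0 0 0;4 0 0 0 0;4 0 0 0 0;4 0 0 0 0",
)

```text
t: 12.3
eef_pos: [0.591, 0.0164, 0.1162]
tool_rot: [[-0.96, 0.28, 0.0], [0.28, 0.96, 0.0], [-0.0, 0.0, -1.0]]
contact_force: [-0.2, -0.9, 1.6]
grip_width: 0.56
gripper_force: 25.0
```

Emit:
servo_tool(
  rows="4 0 0 -0.1 0;4 0 0 -0.2 0;4 0 0 -0.4 0;4 0 0 -0.6 0;4 0 0 -0.9 0;4 0 0 -1.2 0;4 0 0 -1.6 0;4 0 0 -2 0",
)

```text
t: 13.1
eef_pos: [0.591, 0.0164, 0.1366]
tool_rot: [[-0.96, 0.28, 0.0], [0.28, 0.96, 0.0], [-0.0, 0.0, -1.0]]
contact_force: [-0.4, -0.3, -2.0]
grip_width: 0.559
gripper_force: 25.0
```

The load is 2.0 N, so only the outer lid is coming up.

Emit:
servo_tool(
  rows="4 0 0 -0.6 0;4 0 0 -1.3 0;4 0 0 -2.1 0;4 0 0 -3 0;4 0 0 -4 0;4 0 0 -5 0;4 0 0 -5.8 0;4 0 0 -6.4 0",
)

```text
t: 13.9
eef_pos: [0.5912, 0.0165, 0.2012]
tool_rot: [[-0.96, 0.28, 0.001], [0.28, 0.96, 0.0], [-0.001, 0.0, -1.0]]
contact_force: [1.3, -0.5, -2.2]
grip_width: 0.559
gripper_force: 25.0
```

Emit:
servo_tool(
  rows="4 0 0 -0.5 0;4 0 0 -0.9 0;4 0 0 -1.1 0;4 0 0 -1.2 0;4 0 0 -1.2 0;4 0 0 -1.2 0;4 0 0 -1.2 0;4 0 0 -1.2 0",
)

```text
t: 14.7
eef_pos: [0.5909, 0.0164, 0.212]
tool_rot: [[-0.96, 0.28, -0.0], [0.28, 0.96, -0.0], [0.0, -0.0, -1.0]]
contact_force: [0.8, -0.2, -1.9]
grip_width: 0.557
gripper_force: 25.0
```

Run:
```python
from h import *
s=get_state(); print(s["eef_pos"],s["t"],s["contact_force"],s["grip_width"],s["qvel"])
c=plate(.205); cv2.imwrite("pics/side5.png",cv2.resize(c["color"][60:270,120:400,::-1],None,fx=2.8,fy=2.8,interpolation=cv2.INTER_CUBIC))
W=cloud(c); D=np.hypot(W[...,0]-.5885,W[...,1]-.0145)
P=W[(c["range_z"]>0)&(D<.054)&(D>.03)&(W[...,2]>.085)&(W[...,2]<.115)]; print(len(P),np.percentile(P[:,2],[10,50,90]))
```

```text
[0.59088887 0.01642528 0.21197794] 14.7 [ 0.82699588 -0.16169056 -1.8941063 ] 0.5569236692161355 [-0.03413691 -0.05937833  0.05458707 -0.02637722  0.02746563 -0.11695644
  0.0602565 ]
plate tilt,z [0.0013 0.0022 0.2041] 1030 centre [0.5889 0.0149] 0.0587
876 [0.09135829 0.1038561  0.10563208]
```

View pics/side5.png

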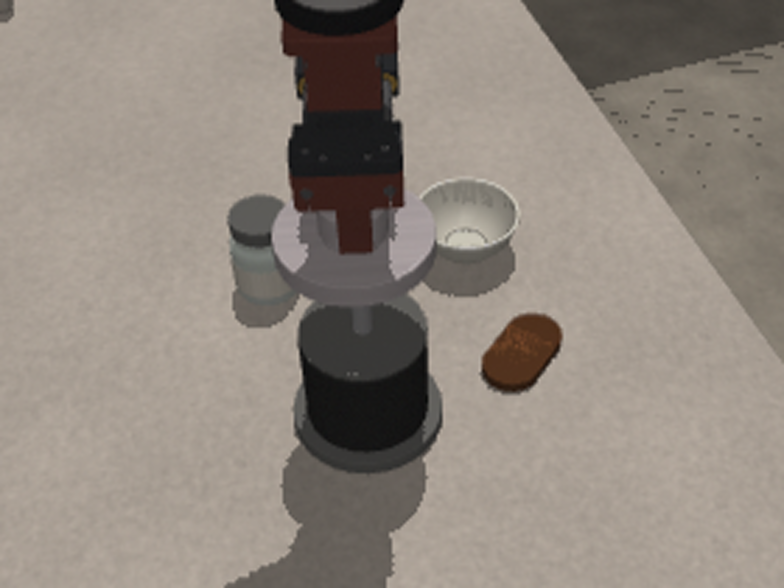

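The view shows the outer lid held level (about (355,245)). The inner lid is seated with its stud standing at (362,318), and its flange top measures 0.105 m as it should. The skirt is about 23 mm above the stud top, and the bystanders have not moved.

```bash
python3 -c "
from workcell import *
print(finish_job())"
```

```text
the job is handed in; nothing more can be done
None
```

The job is handed in: the inner lid is seated on the barrel, and the outer lid is held level and still, about 23 mm clear above the stud.

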